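# Key on the lab stirrer and start it

### The arm

A 7-joint arm with a two-finger parallel gripper is mounted at the origin on the work surface. World frame = base frame: x ahead of the robot, y to its left, z up, the work surface at z = 0. Lengths are in m, angles in rad, forces in N, time in s.
With the tool pointing down it reaches from about 0.425 to 0.875 m from the base axis. Payload 4.7 kg.
Tool frame: the origin (TCP) lies between the finger pads; the fingertips stand env.finger_overhang ahead of it and the grasp point (between the pads) lies 8 mm behind it (env.finger_overhang is the distance from the TCP to the fingertips, in m); z points along the fingers, y is the line along which they close (so a half turn about z gives the same grasp; the last joint's range is limited). The gripper opens to 87 mm and grips with 3 to 60 N. Pads are 19 mm wide; open, the fingers measure 117 mm over their backs; the gripper's body (75 mm by 190 mm) begins 51 mm behind the grasp point.
Start: joints at [-1.091, 0.321, -0.07, 1.45, 0.023, 1.371, -0.057], TCP at [0.292, 0.581, 0.234] pointing down, gripper open.
Joint ranges: [-2.86, 2.86], [-0.3, 2.09], [-1.38, 1.24], [0.06, 2.45], [-1.56, 4.7], [0.09, 2.05], [-2.69, 2.69]. Speed limits (rad/s): [2.57, 2.57, 3.14, 3.14, 3.14, 3.14, 3.14].

### API

Orientations are given as a unit quaternion [x, y, z, w].
In Python, from rig import env gives the robot as it stands. The module is installed in compiled form; this text tells all that it offers.
- The arm moves only by the shell command python3 -m pendant 'ROWS' [OPENING] [FORCE]. ROWS is text: rows parted by semicolons, each of 6 numbers parted by spaces: the shift along the tool's x, y, z in units of 50 mm (1.0 is 50 mm), then the turn, a rotation vector about the tool's x, y, z in units of 6 degrees (1.0 is 6 degrees). In form: x y z rx ry rz; .... A call has 1 to 12 rows; each row is the pose to reach, as a shift and turn from the pose commanded when the call began, along the tool's axes at that moment; what a row does not reach only later rows make up. A row lasts 1/8 s, in which the tool goes at most 62.5 mm and 10.7 degrees, less where a joint would pass 70% of its speed; a pose out of reach is approached as far as the arm can. A call with a gripper value outside its range is refused whole. OPENING is the finger opening in mm, from 0 to 87, set as the call begins (- or left out, the last holds). The fingers move at their own pace and stop on an object; FORCE is the grip in N (left out, the last holds). Time passes only in rows, so rows that repeat a pose let the fingers close. It gives the time, the measured TCP pose, the force, the opening and the grip force at its end, in the units of the state.
- env.state(): the state, without advancing time (a new reading comes with each control period).
- env.camera(name): name is "scene" or "top"; returns a dict with "frame" (400x640x3 uint8, red, green, blue), "depth" (400x640 float32, m along the optical axis (not along the pixel's ray), 0 where there is no reading), "mtx" (3x3 intrinsics, pixels), "k1" (the pictures are not rectified: a ray, as slopes to the right and down, at radius r is drawn at 1 + k1 r^2 times it, then the intrinsics apply), "T" (4x4, takes a point from camera to world coordinates). Camera axes: x right, y up, looking along -z (the intrinsics and any distortion apply to the point x, -y, -z); pixel columns grow to the right and rows downward; lengths in m; the calibration is good to about 2 mm. A picture is of the moment at which its call begins.
- env.sign_off(): hands the job in; it is judged then, once.
Trained networks look in a picture, given as the dict that the camera call returned (one of the last four; its "shot" number tells which), for a name from the list of things; names that differ only in an ending like _2 or _b are one class to them, and where a whole thing is asked for, a point or a joint stands for the part that bears it (a point fixed in the world has none). Each returns a list of dicts, best first, with "confidence" (0 to 1); they miss things now and then, are a little off and sometimes report something else, mostly with a low value. They report only what shows in the picture. A call takes as long as a camera call. They do not tell look-alikes from the thing itself.
- env.recognise(picture, thing): "uv" ([column, row] in pixels, amid what is visible of it).
The state is a dict: "time": time; "q": joint angles; "dq": joint speeds; "joint_torque": joint torques, N m; "tcp_pos": TCP position; "ee_rot": TCP orientation; "wrist_force": force on the tool from outside, world axes, zero at the start; "ft_torque": the same for the moment, N m; "grip_width": opening from 0.0 (shut) to 1.0 (fully open); "grasp_force": force on a finger pad.
Only numpy, scipy, OpenCV 4.12 (cv2) and the standard library are available. Lean on these libraries where they do the work, as an engineer would, in place of code of your own. Each camera call takes 0.05 s, during which the arm holds its last target. There are 200 camera calls.

### The job

Take the red key out of the key stand, push it fully home in the key switch on the stirrer's blue control box and turn it clockwise all the way to its stop. Only then press the green start button fully down; leave the key in the switch, turned on. Do not disturb the other two keys, the white jar or the terracotta cup.

Things in the scene. Friction and masses are not known exactly. Their poses are not given: they have to be found in the camera images.
- red_key: Blade: steel, 14 (x) x 7 (y) mm, 26 mm long, same after a half turn; above it a round collar 24 mm across, z = 26 to 31 mm, then a red grip 40 (x) x 12 (y) x 35 mm, z = 31 to 66 mm. Origin: centre of the blade's lower end, z up the key. About 60 g. Starts upright in a slot of the stand, collar on its top (origin 10 mm above the table), x along the stand's x.
- yellow_key: Like the red key, but yellow; stands in another slot; leave it.
- white_key: Like the red key, but white; stands in another slot; leave it.
- key_stand: Fixed grey block 190 (x) x 60 (y) x 36 (z) mm, origin centre of underside. Three slots from above, 30 mm deep, 15.8 (x) x 8.8 (y) mm, at x = -60, 0, +60 mm on its middle line.
- control_box: Fixed blue box 130 (x) x 190 (y) x 50 (z) mm, origin centre of underside. On its top: the key switch with its axis at x = 0, y = -45 mm; the green start button at x = 0, y = +55 mm; an orange pilot lamp 9 mm high at x = 42, y = 5 mm.
- switch_mouth (a point): Centre of the keyway's mouth, 82 mm above the table, on the switch's axis. The switch is an upright steel barrel 44 mm across, 32 mm high, with brass core. Keyway 15.8 (x) x 8.8 (y) mm, 29 mm deep, 2 mm chamfer. Axes turn with the barrel: x along the keyway, z up. A key fully home rests its collar on the core, its origin 26 mm below this point.
- key_switch (a joint): Angle of the switch barrel, rad: 0 = off (keyway along the box's x), grows clockwise seen from above, stop at 1.3 = on. Starts between 0 and 0.25. Friction 0.06 N m; stays where it is left. The key has about 0.13 rad of play in the keyway: turn it that much further than the barrel.
- start_button (a joint): Travel of the green button, m: 0 up, 0.006 fully down, springs back. About 5 N presses it fully down.
- start_button_top (a point): Centre of the top face of the green button, 30 mm across, 72 mm above the table, in a black housing 46 mm across; it is pressed straight down.
- jar: White jar with lid, 72 mm across, 85 mm high, origin centre of underside; leave it.
- cup: Terracotta-coloured cup, 72 mm across, 80 mm high, origin centre of underside; leave it.
Not all that is in view belongs to the job. Leave any turquoise look-alike of the red_key alone. Several things have the shape of the control_box; the one meant has the colours described above.

How it is judged:
On the way, in this order (a step that is already met when the one before it is completed fails the run):
1. the red key is fully home in the key switch, which is not yet turned on (z of red_key in the frame of switch_mouth below -0.022 m and horizontal distance between red_key and switch_mouth below 0.005 m and angle between red_key's own z axis and vertical below 0.12 rad and value of joint key_switch below 0.7 rad), for 0.2 s.
2. the switch is turned clockwise to its stop (beyond 1.05 rad of 1.3) with the red key in it (z of red_key in the frame of switch_mouth below -0.022 m and horizontal distance between red_key and switch_mouth below 0.005 m and angle between red_key's own z axis and vertical below 0.12 rad and value of joint key_switch above 1.05 rad), for 0.2 s.
3. the start button is pressed down (more than 4 of 6 mm) (all of step 2 and value of joint start_button above 0.004 m), for 0.02 s.
At the end, for the whole second after the job is handed in: The red key stands in the key switch, its blade at least 22 mm deep, within 5 mm of the switch's axis and upright within 0.12 rad, at rest; the switch is on (beyond 1.05 rad); the start button has been pressed and is up again (less than 2 mm down) (all of step 2 and value of joint start_button below 0.002 m and linear speed of red_key below 0.02 m/s); the robot touches nothing.
It fails at once if the start button is pressed before the switch is on (value of joint start_button above 0.003 m and not (value of joint key_switch above 1.05 rad)).
It fails at once if another key, the jar or the cup is displaced by more than 20 mm (distance of any of yellow_key, white_key, jar, cup from where it was at the start of the episode above 0.02 m).
It also fails if it takes over 53 s, if anything falls off the work surface, if the arm or the gripper's body presses on something with over 40 N, if the wrist force passes 120 N, or if a joint passes its speed limit or range.

## Working session

There is one attempt and no reset: what is moved stays moved. The work goes in short steps, Python scripts to look and compute and a shell command to move; the robot and the scene stay as the last step left them, time stands still between calls to the robot, and variables do not carry over. Pictures are saved under pics/ and viewed, at most 10 in all, crops included, and the job is handed in when it is done.

```bash
mkdir -p pics
cat > h.py <<'E'
import numpy as np, cv2
from rig import env
from scipy.spatial.transform import Rotation as R
def ray(c,uv):
    m=c["mtx"]; d=np.array([(uv[0]-m[0,2])/m[0,0],(uv[1]-m[1,2])/m[1,1]]); s=d.copy()
    for _ in range(20): s=d/(1+c["k1"]*(s@s))
    return np.array([s[0],-s[1],-1.])
def at_z(c,uv,z):
    T=np.array(c["T"]); d=T[:3,:3]@ray(c,uv); o=T[:3,3]; return o+d*(z-o[2])/d[2]
def at_d(c,uv):
    T=np.array(c["T"]); u,v=int(round(uv[0])),int(round(uv[1])); p=c["depth"][v-1:v+2,u-1:u+2]; p=p[p>0]
    return T[:3,3]+T[:3,:3]@ray(c,uv)*np.median(p) if p.size else None
def cloud(c):
    m=c["mtx"]; v,u=np.mgrid[0:400,0:640]; d=np.stack([(u-m[0,2])/m[0,0],(v-m[1,2])/m[1,1]],-1); s=d.copy()
    for _ in range(20): s=d/(1+c["k1"]*(s**2).sum(-1,keepdims=True))
    T=np.array(c["T"]); D=c["depth"][...,None]
    return T[:3,3]+(np.concatenate([s[...,:1],-s[...,1:],-np.ones_like(D)],-1)*D)@T[:3,:3].T
def save(c,n): cv2.imwrite("pics/"+n,c["frame"][...,::-1])
E
python3 - <<'E'
from h import *
np.set_printoptions(precision=4,suppress=True)
for n in("scene","top"):
    c=env.camera(n); save(c,n+"0.png"); print(n,c["T"][:3,3])
    for t in("red_key","control_box","switch_mouth","start_button_top","key_stand","jar","cup"):
        for r in env.recognise(c,t)[:6]: print(t,np.round(r["uv"],1),round(r["confidence"],2),at_d(c,r["uv"]))
s=env.state(); print(s["tcp_pos"],s["ee_rot"],env.finger_overhang,s["time"])
E
```

```text
scene [1.1082 0.0293 0.8958]
red_key [196.8 209.6] 0.58 [ 0.5514 -0.2294  0.0678]
red_key [155.6 225.4] 0.49 [ 0.5689 -0.3327  0.04  ]
control_box [325.3 153.3] 0.77 [0.3935 0.0849 0.0497]
control_box [340.3 225.4] 0.72 [0.612  0.1011 0.0487]
switch_mouth [323.3 215.7] 0.59 [0.6026 0.0628 0.0815]
switch_mouth [308.9 145.8] 0.5 [0.3916 0.0436 0.0812]
start_button_top [341.7 142.3] 0.65 [0.3729 0.1295 0.0646]
key_stand [213.2 206.1] 0.8 [ 0.523  -0.2001  0.0355]
jar [323.5 216.3] 0.63 [0.6037 0.0631 0.0807]
jar [216.9 176.8] 0.16 [ 0.4477 -0.1915  0.0534]
cup [253.6 299.4] 0.96 [ 0.7566 -0.1048  0.0028]
top [0.4047 0.0361 1.1644]
red_key [417.8 211.1] 0.58 [ 0.5525 -0.2286  0.0736]
control_box [304.5 201.8] 0.8 [0.5924 0.1024 0.0506]
control_box [311.8 275.5] 0.61 [0.3749 0.0846 0.0524]
switch_mouth [325.8 273.8] 0.72 [0.3788 0.0439 0.0541]
switch_mouth [315.3 198.1] 0.62 [0.5974 0.0689 0.0807]
start_button_top [302. 200.] 0.65 [0.5983 0.1099 0.0491]
start_button_top [287.5 198.7] 0.58 [0.5995 0.1512 0.0709]
start_button_top [292.4 278.9] 0.5 [0.3671 0.1392 0.0718]
key_stand [406.5 231.5] 0.68 [ 0.497  -0.2001  0.036 ]
key_stand [316.5 202.7] 0.24 [0.5836 0.0657 0.0817]
jar [199.6 261.3] 0.83 [0.4226 0.4016 0.0857]
jar [318.8 200.7] 0.63 [0.5936 0.0594 0.0562]
cup [368.6 141.3] 0.95 [ 0.7906 -0.1028  0.0055]
[0.292  0.5808 0.2336] [0.2308 0.973  0.     0.    ] 0.011 0.8
```

View pics/scene0.png

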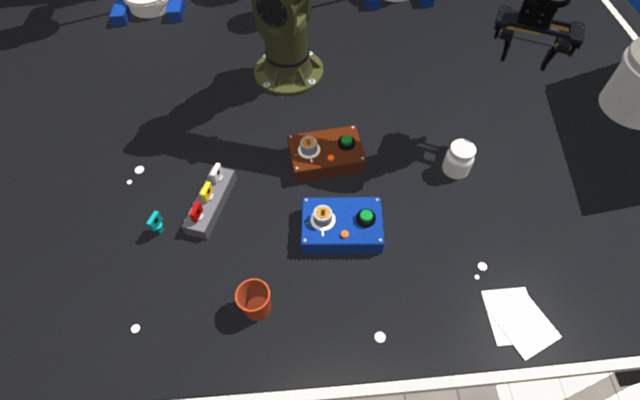

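View pics/top0.png

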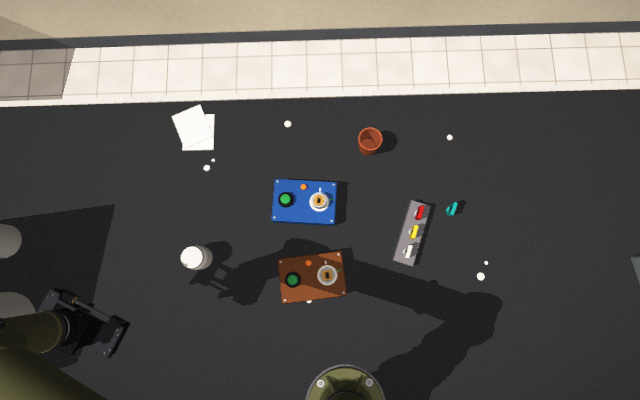

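The scene picture shows the blue box at about (342,225), with the switch at (323,215), the green button at (366,216) and the lamp at (345,234). The stand is at (212,200) with red nearest the front at (196,210), and a turquoise decoy at (155,222). The top view agrees: red key at (419,212), blue box at (305,201). Next I measure these precisely.

Run:
```python
from h import *
np.set_printoptions(precision=4,suppress=True)
for n in("top","scene"):
    c=env.camera(n); P=cloud(c); hsv=cv2.cvtColor(c["frame"],cv2.COLOR_RGB2HSV).astype(int); H,S,V=hsv[...,0],hsv[...,1],hsv[...,2]
    z=P[...,2]; X,Y=P[...,0],P[...,1]
    near=lambda x,y,r:np.hypot(X-x,Y-y)<r
    def rep(nm,m):
        p=P[m]; 
        if len(p)<3: print(nm,len(p));return
        (cx,cy),(w,h),a=cv2.minAreaRect((p[:,:2]*1000).astype(np.float32))
        _,_,vt=np.linalg.svd(p[:,:2]-p[:,:2].mean(0),full_matrices=False)
        print(n,nm,len(p),"mean",p.mean(0),"rect",np.array([cx,cy,w,h,a]),"pca",np.degrees(np.arctan2(vt[0,1],vt[0,0])))
    rep("box",near(.598,.1,.13)&(abs(z-.05)<.006)&(H>105)&(H<130)&(S>120))
    rep("boxall",near(.598,.1,.125)&(z>.044)&(z<.056))
    rep("stand",near(.5,-.205,.12)&(abs(z-.036)<.006))
    red=near(.552,-.229,.04)&((H<8)|(H>172))&(S>130)&(V>70)
    rep("redtop",red&(z>.06)); rep("red",red&(z>.04))
    yel=near(.5,-.205,.08)&(H>20)&(H<35)&(S>130)&(V>70); rep("yeltop",yel&(z>.06))
    rep("whitetop",near(.445,-.19,.04)&(z>.062))
    g=near(.598,.15,.05)&(H>40)&(H<80)&(S>100); rep("button",g&(z>.066))
    rep("switch",near(.598,.06,.045)&(z>.075))
    rep("lamp",near(.64,.1,.06)&(H<15)&(S>150)&(z>.046))
    # pixel-centroid with known height
    for nm,m,h in(("red",red&(z>.06),.076),("yel",yel&(z>.06),.076),("but",g,.072),):
        v,u=np.nonzero(m)
        if len(u): print("  pix",nm,u.mean(),v.mean(),at_z(c,(u.mean(),v.mean()),h))
    k=8
    cv2.imwrite(f"pics/sw_{n}.png",cv2.resize(c["frame"][175:225,260:340,::-1] if n=="top" else c["frame"][185:250,290:390,::-1],None,fx=k,fy=k,interpolation=cv2.INTER_CUBIC))
```

```text
top box 2076 mean [0.5937 0.1077 0.05  ] rect [596.1826 105.3845 189.6213 130.0036  85.1075] pca -95.08174843830453
top boxall 2286 mean [0.594  0.1042 0.0501] rect [596.2078 105.6795 190.2134 130.0036  85.1075] pca -94.39408285244784
top stand 1031 mean [ 0.493  -0.2122  0.0363] rect [ 494.5197 -214.1515   61.2847  190.5657   69.8981] pca 160.16045652095679
top redtop 67 mean [ 0.5491 -0.233   0.0741] rect [ 550.3998 -234.351    12.2744   39.4794   71.1944] pca 159.86971734847205
top red 71 mean [ 0.5486 -0.2327  0.0731] rect [ 550.3998 -234.351    12.2744   39.4794   71.1944] pca 160.14268589163203
top yeltop 69 mean [ 0.4939 -0.2127  0.0741] rect [ 494.4167 -214.2599   12.936    39.9519   70.6285] pca 159.86513126343905
top whitetop 78 mean [ 0.4433 -0.1942  0.0743] rect [ 449.5114 -197.4686   12.8756   64.1061   71.3629] pca 160.21181199775344
top button 77 mean [0.6008 0.1597 0.0716] rect [600.5714 160.1146  26.9852  27.8548  87.0937] pca -166.63223957564125
top switch 158 mean [0.5919 0.0609 0.0813] rect [591.7892  61.2273  41.0119  41.5541  88.4916] pca 163.4732615408452
top l
[... 1079 characters left out ...]
ne whitetop 104 mean [ 0.4445 -0.1941  0.0722] rect [ 450.4696 -197.4091   13.5553   64.5008   72.6096] pca -21.430392605092948
scene button 117 mean [0.6024 0.1607 0.0707] rect [601.3592 160.9106  27.5698  27.231   81.7079] pca -43.296764008348475
scene switch 244 mean [0.5944 0.0611 0.0805] rect [593.5201  61.6144  41.7034  41.9863  37.4908] pca -4.835627706799471
scene lamp 16 mean [0.6428 0.105  0.0569] rect [641.4484 105.0753  14.0973   8.6524  37.672 ] pca 48.41516837345518
  pix red 194.8053097345133 209.53982300884957 [ 0.5563 -0.2315  0.076 ]
  pix yel 205.2233009708738 189.15533980582524 [ 0.5001 -0.2115  0.076 ]
  pix but 365.9246575342466 215.42465753424656 [0.6046 0.1601 0.072 ]
```

View pics/sw_top.png

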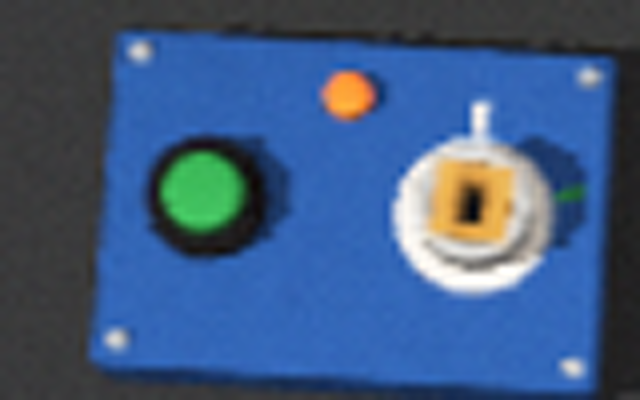

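View pics/sw_scene.png

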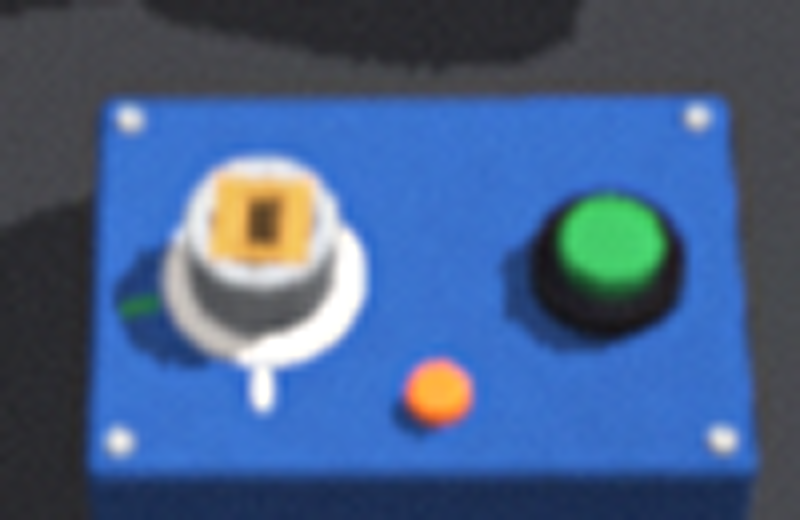

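The crops show the brass core at top (470,203) with a dark keyway nearly along the box's x. I still need its angle.

```bash
cat >> h.py <<'E'
def go(x,y,z,yaw):
    s=env.state(); p=np.array(s["tcp_pos"]); q=R.from_quat(s["ee_rot"]); 
    a=np.radians(yaw); t=R.from_matrix(np.array([[np.cos(a),np.sin(a),0],[np.sin(a),-np.cos(a),0],[0,0,-1]]))
    d=q.inv().apply(np.array([x,y,z])-p)/.05; r=np.degrees((q.inv()*t).as_rotvec())/6
    print("pos",np.round(p,4),"yaw",round(np.degrees(np.arctan2(*q.as_matrix()[1::-1,0])),2),"tilt",np.round(q.as_matrix()[:2,2],4),"F",np.round(s["wrist_force"],1),"t",s["time"],"q",np.round(s["q"],2))
    print("ROW",np.round(d,3),np.round(r,3))
E
python3 - <<'E'
from h import *
np.set_printoptions(precision=2,suppress=True)
for n in("top","scene"):
    c=env.camera(n); k=8
    uv=[315.5,198] if n=="top" else [323,212]
    # orthorectify plane z=.082 at 0.5 mm/px, x right->world x, y up
    g=np.arange(-30,30.1,.5)/1000
    f=c["frame"]; T=np.array(c["T"]); m=c["mtx"]
    X,Y=np.meshgrid(.593+g,.061-g); W=np.stack([X,Y,np.full_like(X,.082)],-1)
    C=(W-T[:3,3])@T[:3,:3]; s=np.stack([C[...,0]/-C[...,2],-C[...,1]/-C[...,2]],-1); s=s*(1+c["k1"]*(s**2).sum(-1,keepdims=True))
    mx=(s[...,0]*m[0,0]+m[0,2]).astype(np.float32); my=(s[...,1]*m[1,1]+m[1,2]).astype(np.float32)
    im=cv2.remap(f,mx,my,cv2.INTER_CUBIC); hsv=cv2.cvtColor(im,cv2.COLOR_RGB2HSV).astype(int)
    cv2.imwrite(f"pics/or_{n}.png",cv2.resize(im[...,::-1],None,fx=4,fy=4))
    br=((hsv[...,0]>8)&(hsv[...,0]<30)&(hsv[...,1]>90)&(hsv[...,2]>110)).astype(np.uint8)
    cs,_=cv2.findContours(br,cv2.RETR_EXTERNAL,cv2.CHAIN_APPROX_NONE); cc=max(cs,key=cv2.contourArea)
    r=cv2.minAreaRect(cc); print(n,"brass",593+(r[0][0]-60)*.5,61-(r[0][1]-60)*.5,np.array(r[1])*.5,r[2])
    fill=cv2.drawContours(np.zeros_like(br),[cc],-1,1,-1); fill=cv2.erode(fill,np.ones((9,9)))
    w=np.clip(130-hsv[...,2],0,None)*fill; v,u=np.nonzero(w); ww=w[v,u]
    cu,cv_=np.average(u,weights=ww),np.average(v,weights=ww); M=np.cov(np.stack([u,-v]),aweights=ww); e,E=np.linalg.eigh(M)
    print("slot",593+(cu-60)*.5,61-(cv_-60)*.5,"ang",np.degrees(np.arctan2(E[1,1],E[0,1])),np.sqrt(e)*.5)
a,b=[cv2.imread(f"pics/or_{n}.png") for n in("top","scene")]; b=cv2.resize(b,a.shape[1::-1]); cv2.imwrite("pics/or.png",cv2.resize(np.hstack([a,b]),(800,400)))
go(.5505,-.2345,.2,159.9); go(.5505,-.2345,.055,159.9)
E
```

```text
top brass 592.1997833251953 59.37336349487305 [29.37 29.34] 7.594643592834473
slot 590.4256766974141 59.71104264327839 ang 171.44939864845907 [1.77 3.34]
scene brass 593.3508548736572 61.17237091064453 [27.94 27.69] 8.530765533447266
slot 593.8031496062993 61.26271325459318 ang 172.36385805677702 [1.33 2.8 ]
pos [0.29 0.58 0.23] yaw 153.31 tilt [0. 0.] F [-0.2  0.2 -0. ] t 1.0 q [-1.09  0.32 -0.07  1.45  0.02  1.37 -0.06]
ROW [-11.94 -12.25   0.67] [ 0.   0.  -1.1]
pos [0.29 0.58 0.23] yaw 153.31 tilt [0. 0.] F [-0.2  0.2 -0. ] t 1.0 q [-1.09  0.32 -0.07  1.45  0.02  1.37 -0.06]
ROW [-11.94 -12.25   3.57] [ 0.   0.  -1.1]
```

View pics/or.png

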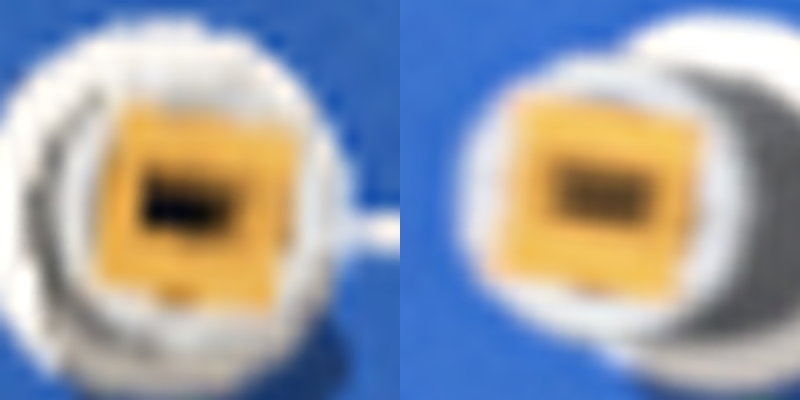

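The rectified view shows the core turned about -8° in world terms, so keyway yaw is about 171.8° and the mouth is near (0.5925, 0.061). I move above the red key first.

```bash
python3 -m pendant '-2 -2 0.67 0 0 0;-4 -4 0.67 0 0 0;-5 -5 0.67 0 0 -0.5;-6 -6 0.67 0 0 -1.1;-7 -7.2 0.67 0 0 -1.1;-8 -8.2 0.67 0 0 -1.1;-9 -9.2 0.67 0 0 -1.1;-10 -10.3 0.67 0 0 -1.1;-11 -11.3 0.67 0 0 -1.1;-11.94 -12.25 0.67 0 0 -1.1;-11.94 -12.25 0.67 0 0 -1.1;-11.94 -12.25 0.67 0 0 -1.1' 60 && python3 -c "
from h import *
go(.5507,-.2345,.2,159.9); go(.5507,-.2345,.055,159.9)"
```

```text
time: 2.5
tcp_pos: [0.5186, -0.1338, 0.2013]
ee_rot: [0.174, 0.985, 0.0, 0.001]
wrist_force: [0.6, 0.2, 0.1]
grip_width: 0.693
grasp_force: 0.0
pos [ 0.5186 -0.1338  0.2013] yaw 159.94 tilt [0.0017 0.0005] F [0.6 0.2 0.1] t 2.5 q [-0.35  0.1   0.6   1.8  -0.06  1.26  1.48]
ROW [-1.293 -1.671  0.026] [0.01  0.013 0.006]
pos [ 0.5186 -0.1338  0.2013] yaw 159.94 tilt [0.0017 0.0005] F [0.6 0.2 0.1] t 2.5 q [-0.35  0.1   0.6   1.8  -0.06  1.26  1.48]
ROW [-1.289 -1.674  2.926] [0.01  0.013 0.006]
```

```bash
python3 -m pendant '-0.65 -0.84 0.02 0 0 0;-1.29 -1.67 0.02 0 0 0;-1.29 -1.67 0.02 0 0 0;-1.29 -1.67 0.02 0 0 0;-1.29 -1.67 0.02 0 0 0' && python3 -c "
from h import *
go(.5507,-.2345,.12,159.9); go(.5507,-.2345,.055,159.9)"
```

```text
time: 3.12
tcp_pos: [0.5502, -0.2308, 0.1998]
ee_rot: [0.173, 0.985, 0.001, 0.0]
wrist_force: [-0.1, 0.1, 0.8]
grip_width: 0.693
grasp_force: 0.0
pos [ 0.5502 -0.2308  0.1998] yaw 160.06 tilt [0.0003 0.0013] F [-0.1  0.1  0.8] t 3.125 q [-0.21  0.26  0.67  1.66 -0.17  1.28  1.71]
ROW [-0.035 -0.069  1.596] [ 0.013 -0.001  0.026]
pos [ 0.5502 -0.2308  0.1998] yaw 160.06 tilt [0.0003 0.0013] F [-0.1  0.1  0.8] t 3.125 q [-0.21  0.26  0.67  1.66 -0.17  1.28  1.71]
ROW [-0.035 -0.071  2.896] [ 0.013 -0.001  0.026]
```

```bash
python3 -m pendant '-0.035 -0.07 0.6 0 0 0.02;-0.035 -0.07 1.2 0 0 0.02;-0.035 -0.07 1.8 0 0 0.02;-0.035 -0.07 2.2 0 0 0.02;-0.035 -0.07 2.2 0 0 0.02;-0.035 -0.07 2.2 0 0 0.02;-0.035 -0.07 2.2 0 0 0.02' && python3 -c "
from h import *
go(.5507,-.2345,.055,159.9)"
```

```text
time: 4.0
tcp_pos: [0.5513, -0.2369, 0.0912]
ee_rot: [0.175, 0.985, -0.0, 0.001]
wrist_force: [-0.5, 0.2, -0.3]
grip_width: 0.692
grasp_force: 0.0
pos [ 0.5513 -0.2369  0.0912] yaw 159.8 tilt [ 0.0024 -0.0004] F [-0.5  0.2 -0.3] t 4.0 q [-0.17  0.37  0.64  1.77 -0.25  1.08  1.78]
ROW [0.029 0.04  0.723] [ 0.004  0.023 -0.017]
```

```bash
python3 -m pendant '0 0 0 0 0 0;0 0 0 0 0 0;0 0 0 0 0 0' && python3 -c "
from h import *
go(.5507,-.2345,.055,159.9)"
```

```text
time: 4.38
tcp_pos: [0.5505, -0.2366, 0.0899]
ee_rot: [0.175, 0.984, 0.0, 0.0]
wrist_force: [-0.4, -0.4, 0.4]
grip_width: 0.693
grasp_force: 0.0
pos [ 0.5505 -0.2366  0.0899] yaw 159.79 tilt [0.0003 0.    ] F [-0.4 -0.4  0.4] t 4.375 q [-0.17  0.37  0.64  1.77 -0.25  1.08  1.78]
ROW [0.01  0.04  0.698] [ 0.001  0.003 -0.018]
```

```bash
python3 -m pendant '0.01 0.04 0.3 0 0 -0.02;0.01 0.04 0.6 0 0 -0.02;0.01 0.04 0.7 0 0 -0.02;0.01 0.04 0.7 0 0 -0.02;0.01 0.04 0.7 0 0 -0.02' && python3 -m pendant '0 0 0 0 0 0;0 0 0 0 0 0;0 0 0 0 0 0;0 0 0 0 0 0;0 0 0 0 0 0;0 0 0 0 0 0' 0 30 && python3 -c "
from h import *
go(.5507,-.2345,.13,159.9)"
```

```text
time: 5.0
tcp_pos: [0.5509, -0.2347, 0.0551]
ee_rot: [0.174, 0.985, -0.0, 0.0]
wrist_force: [0.7, -0.5, 0.0]
grip_width: 0.691
grasp_force: 0.0
time: 5.75
tcp_pos: [0.5507, -0.2344, 0.0548]
ee_rot: [0.174, 0.985, 0.0, 0.0]
wrist_force: [0.4, -0.3, 0.1]
grip_width: 0.136
grasp_force: 30.0
pos [ 0.5507 -0.2344  0.0548] yaw 159.92 tilt [0.0001 0.0001] F [ 0.4 -0.3  0.1] t 5.75 q [-0.15  0.41  0.62  1.8  -0.28  1.02  1.8 ]
ROW [-1.000e-03 -1.000e-03 -1.504e+00] [0.001 0.001 0.003]
```

```bash
python3 -m pendant '0 0 -0.3 0 0 0;0 0 -0.7 0 0 0;0 0 -1.3 0 0 0;0 0 -2 0 0 0;0 0 -2.2 0 0 0;0 0 -2.2 0 0 0;0 0 -2.2 0 0 0;0 0 -2.2 0 0 0'
python3 - <<'E'
from h import *
np.set_printoptions(precision=4,suppress=True)
go(.5925,.061,.165,171.8)
for n in ("top","scene"):
    c=env.camera(n); save(c,n+"1.png")
    if n=="scene": cv2.imwrite("pics/grip.png",cv2.resize(c["frame"][130:270,120:320,::-1],None,fx=4,fy=4,interpolation=cv2.INTER_CUBIC))
E
```

```text
time: 6.75
tcp_pos: [0.5498, -0.2341, 0.1635]
ee_rot: [0.174, 0.985, 0.0, -0.001]
wrist_force: [0.1, -0.9, -0.7]
grip_width: 0.138
grasp_force: 30.0
pos [ 0.5498 -0.2341  0.1635] yaw 159.91 tilt [-0.0023  0.0005] F [ 0.1 -0.9 -0.7] t 6.75 q [-0.2   0.29  0.66  1.7  -0.19  1.22  1.73]
ROW [ 1.226  5.837 -0.03 ] [-0.001 -0.023 -1.981]
```

View pics/grip.png

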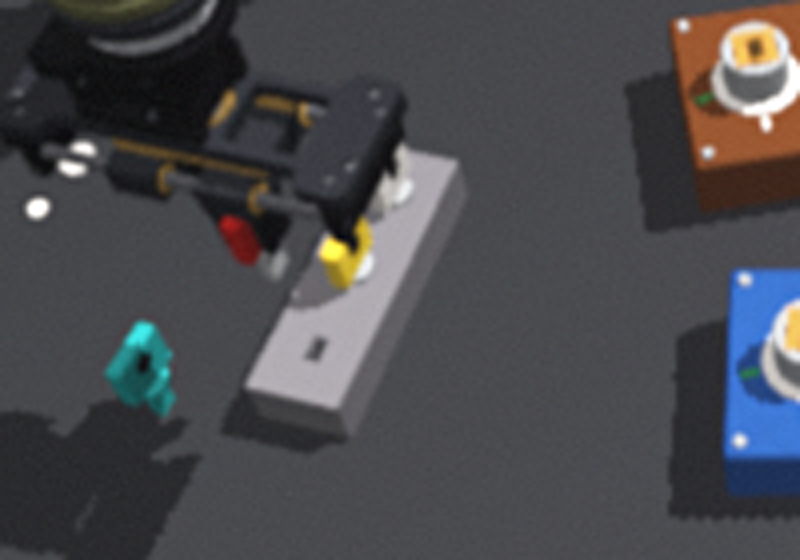

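The key has left its slot (empty at (317,348)) and is in the fingers, mostly hidden. I check its pose in the depth data.

Run:
```python
from h import *
np.set_printoptions(precision=4,suppress=True)
s=env.state(); p=np.array(s["tcp_pos"]); q=R.from_quat(s["ee_rot"])
for n in("scene","top"):
    c=env.camera(n); L=q.inv().apply((cloud(c)-p).reshape(-1,3)).reshape(400,640,3)*1000
    hsv=cv2.cvtColor(c["frame"],cv2.COLOR_RGB2HSV).astype(int)
    near=(abs(L[...,0])<35)&(abs(L[...,1])<60)&(L[...,2]<70)&(L[...,2]>-25)
    red=near&((hsv[...,0]<8)|(hsv[...,0]>172))&(hsv[...,1]>130)
    print(n,"red min/max",len(L[red]), L[red].min(0) if red.any() else "", L[red].max(0) if red.any() else "")
    lo=near&~red&(L[...,2]>12)
    for v,u in zip(*np.nonzero(lo)): print(u,v,L[v,u].round(1),c["frame"][v,u])
```

```text
scene red min/max 82 [-20.2612 -13.1266 -21.083 ] [-8.6053  7.616  13.8132]
190 190 [ 3.6  8.7 19.9] [64 66 68]
189 192 [-3.1 10.1 17.8] [87 88 90]
185 193 [-8.3  3.3 16.9] [95 77 78]
186 193 [-8.   5.7 16.5] [79 78 79]
188 193 [-4.6  7.6 20.5] [67 68 71]
189 193 [ 4.4  1.3 35.3] [116 117 118]
190 193 [ 6.5  2.  37.9] [132 133 134]
184 194 [-10.7   1.7  18.1] [95 58 61]
185 194 [-9.9  3.6 18.5] [100  91  92]
186 194 [-5.9  2.2 24.5] [93 94 95]
187 194 [-2.1  1.  30.3] [80 83 82]
188 194 [-1.4  3.1 30.5] [106 108 108]
189 194 [ 2.5  1.9 36.3] [135 135 137]
190 194 [ 4.2  3.  38.3] [141 142 143]
184 195 [-6.8 -3.7 29.3] [90 71 72]
185 195 [-6.5 -1.2 28.8] [96 94 96]
186 195 [-6.5  1.5 27.8] [93 96 97]
187 195 [-4.4  2.1 30.5] [94 97 98]
188 195 [-0.7  1.  36.1] [125 127 128]
189 195 [ 2.7  0.4 41. ] [146 148 148]
190 195 [ 5.1  0.7 44.4] [142 144 145]
185 196 [-7.9 -1.2 30.8] [92 93 94]
186 196 [-6.3 -0.1 32.6] [96 98 99]
187 196 [-5.5  1.8 33. ] [115 116 117]
188 196 [-4.4  3.5 33.9] [137 139 141]
189 196 [-0.6  2.4 39.7] [146 148 150]
190 196 [ 1.7  2.8 42.7] [135 136 139]
185 197 [-5.3 -5.3 39.8] [88 90 91]
186 197 [-5.5 -2.2 38.3] [96 99 98]
187 197 [-6.6  1.6 35.4] [115 118 119]
188 197 [-4.2  2.  38.6] [136 137 140]
189 197 [-0.1  0.5 45. ] [142 147 146]
186 198 [-6.8 -2.3 40.5] [91 92 94]
187 198 [-7.4  1.1 38.4] [104 106 110]
188 198 [-5.   1.4 41.7] [128 130 131]
189 198 [-2.6  1.7 45. ] [132 134 136]
187 199 [-7.6 -0.1 42.5] [92 93 95]
188 199 [-6.   1.  44.4] [110 112 115]
top red min/max 4 [  8.9354 -10.3764 -23.4843] [ 12.4148  -4.9409 -13.1714]
```

The key is straight: grip bottom +14 mm and blade tip +45 mm from the TCP, as expected. Moving over the switch.

```bash
python3 -m pendant '0.2 0.8 0 0 0 -0.3;0.4 1.8 0 0 0 -0.6;0.6 2.8 0 0 0 -1;0.8 3.8 0 0 0 -1.4;1 4.8 0 0 0 -1.7;1.226 5.84 0 0 0 -1.98;1.226 5.84 0 0 0 -1.98;1.226 5.84 0 0 0 -1.98;1.226 5.84 0 0 0 -1.98;1.226 5.84 0 0 0 -1.98;1.226 5.84 0 0 0 -1.98;1.226 5.84 0 0 0 -1.98' && python3 -c "
from h import *
go(.5925,.061,.130,171.8)"
```

```text
time: 8.45
tcp_pos: [0.5933, 0.0605, 0.1649]
ee_rot: [0.072, 0.997, 0.0, 0.0]
wrist_force: [-0.5, 0.2, -0.0]
grip_width: 0.134
grasp_force: 30.0
pos [0.5933 0.0605 0.1649] yaw 171.76 tilt [0.0002 0.0001] F [-0.5  0.2 -0. ] t 8.45 q [-0.55  0.26  0.48  1.7  -0.13  1.21  1.39]
ROW [0.018 0.007 0.698] [ 0.002  0.001 -0.006]
```

```bash
python3 -m pendant '0.018 0.007 0.3 0 0 0;0.018 0.007 0.6 0 0 0;0.018 0.007 0.7 0 0 0;0.018 0.007 0.7 0 0 0;0.018 0.007 0.75 0 0 0;0.018 0.007 0.8 0 0 0;0.018 0.007 0.85 0 0 0;0.018 0.007 0.9 0 0 0;0.018 0.007 0.9 0 0 0;0.018 0.007 0.9 0 0 0' && python3 -c "
from h import *
go(.5925,.061,.1005,171.8)"
```

```text
time: 9.7
tcp_pos: [0.5925, 0.0613, 0.1198]
ee_rot: [0.072, 0.997, 0.0, 0.0]
wrist_force: [0.1, -0.3, 0.1]
grip_width: 0.136
grasp_force: 30.0
pos [0.5925 0.0613 0.1198] yaw 171.79 tilt [0.0001 0.0001] F [ 0.1 -0.3  0.1] t 9.7 q [-0.55  0.3   0.47  1.74 -0.15  1.13  1.4 ]
ROW [-0.    -0.006  0.387] [ 0.001  0.001 -0.002]
```

The tip is about 7 mm in with no contact force. I continue to home.

```bash
python3 -m pendant '0 0 0.08 0 0 0;0 0 0.16 0 0 0;0 0 0.24 0 0 0;0 0 0.32 0 0 0;0 0 0.37 0 0 0;0 0 0.39 0 0 0;0 0 0.39 0 0 0;0 0 0.39 0 0 0;0 0 0.39 0 0 0' && python3 -c "
from h import *
go(.5925,.061,.1005,171.8)"
```

```text
time: 10.82
tcp_pos: [0.5925, 0.0613, 0.1007]
ee_rot: [0.072, 0.997, 0.0, 0.0]
wrist_force: [-2.1, -0.4, 5.5]
grip_width: 0.135
grasp_force: 30.0
pos [0.5925 0.0613 0.1007] yaw 171.79 tilt [0.0001 0.0003] F [-2.1 -0.4  5.5] t 10.825 q [-0.54  0.32  0.47  1.76 -0.16  1.09  1.41]
ROW [-0.001 -0.005  0.005] [ 0.003  0.001 -0.002]
```

```bash
python3 -m pendant '0 0 0 0 0 0.8;0 0 0 0 0 1.6;0 0 0 0 0 2.4;0 0 0 0 0 3.2;0 0 0 0 0 4;0 0 0 0 0 4.8;0 0 0 0 0 5.6;0 0 0 0 0 6.4;0 0 0 0 0 7.2;0 0 0 0 0 8;0 0 0 0 0 8.8;0 0 0 0 0 8.8' && python3 -c "
from h import *
go(.5925,.0613,.1005,92.5); print(env.state()['ft_torque'])"
```

```text
time: 12.32
tcp_pos: [0.5928, 0.0612, 0.1007]
ee_rot: [0.508, 0.861, 0.0, 0.0]
wrist_force: [-2.0, -0.5, 5.5]
grip_width: 0.134
grasp_force: 30.0
pos [0.5928 0.0612 0.1007] yaw 118.96 tilt [ 0.0007 -0.    ] F [-2.  -0.5  5.5] t 12.325 q [-0.67  0.35  0.62  1.77 -0.22  1.1   0.54]
ROW [ 0.004 -0.004  0.005] [6.00e-03 2.00e-03 4.41e+00]
[-0.16431231  0.54997386  0.0215122 ]
```

```bash
python3 -m pendant '0 0 0 0 0 0.8;0 0 0 0 0 1.6;0 0 0 0 0 2.4;0 0 0 0 0 3.2;0 0 0 0 0 3.8;0 0 0 0 0 4.2;0 0 0 0 0 4.45;0 0 0 0 0 4.45;0 0 0 0 0 4.45;0 0 0 0 0 4.45' && python3 -c "
from h import *
go(.5925,.0613,.1005,92.5); print(env.state()['ft_torque'])"
```

```text
time: 13.58
tcp_pos: [0.5925, 0.061, 0.1008]
ee_rot: [0.693, 0.721, 0.0, 0.0]
wrist_force: [-2.2, -0.8, 6.4]
grip_width: 0.131
grasp_force: 30.0
pos [0.5925 0.061  0.1008] yaw 92.29 tilt [ 0.0001 -0.    ] F [-2.2 -0.8  6.4] t 13.575 q [-0.73  0.36  0.7   1.77 -0.26  1.1   0.1 ]
ROW [ 0.005 -0.001  0.005] [ 0.001  0.    -0.034]
[-0.18849405  0.71991095  0.03497769]
```

```bash
python3 -m pendant '0 0 0 0 0 0.3;0 0 0 0 0 0.6;0 0 0 0 0 0.6;0 0 0 0 0 0.6'
python3 - <<'E'
from h import *
go(.5925,.0613,.1005,92.5); print(env.state()['ft_torque'])
c=env.camera("scene"); cv2.imwrite("pics/turn.png",cv2.resize(c["frame"][150:270,260:410,::-1],None,fx=5,fy=5,interpolation=cv2.INTER_CUBIC))
E
```

```text
time: 14.08
tcp_pos: [0.5925, 0.0612, 0.1007]
ee_rot: [0.715, 0.699, -0.0, 0.0]
wrist_force: [-3.7, -0.3, 5.0]
grip_width: 0.139
grasp_force: 30.0
pos [0.5925 0.0612 0.1007] yaw 88.74 tilt [-0.     -0.0001] F [-3.7 -0.3  5. ] t 14.075 q [-0.74  0.37  0.72  1.77 -0.27  1.11  0.04]
ROW [0.002 0.    0.005] [-0.     0.001 -0.626]
[-0.17725766  0.78309023  0.25311992]
```

View pics/turn.png

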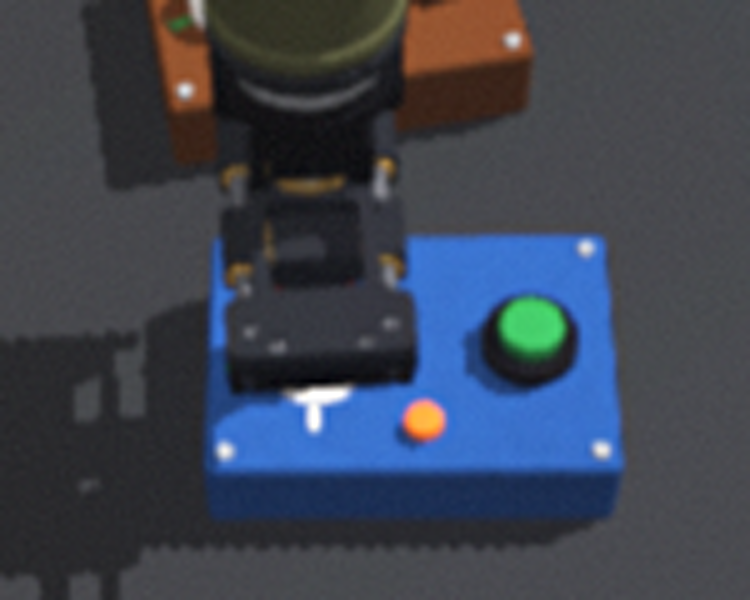

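Torque rose to 0.25 N m, so the switch is on its stop. The picture shows the gripper over the switch at (320,340), with the button at (532,330) untouched. I relax, release and rise.

```bash
python3 -m pendant '0 0 0 0 0 -0.5;0 0 0 0 0 -0.5' && python3 -m pendant '0 0 0 0 0 0;0 0 0 0 0 0;0 0 0 0 0 0;0 0 0 0 0 0' 40 && python3 -m pendant '0 0 -0.3 0 0 0;0 0 -0.8 0 0 0;0 0 -1.5 0 0 0;0 0 -1.6 0 0 0;0 0 -1.6 0 0 0;0 0 -1.6 0 0 0;0 0 -1.6 0 0 0' && python3 -c "
from h import *
go(.601,.1606,.15,92.2)"
```

```text
time: 14.38
tcp_pos: [0.5925, 0.0611, 0.1007]
ee_rot: [0.696, 0.718, 0.0, 0.0]
wrist_force: [-2.1, -1.0, 6.2]
grip_width: 0.133
grasp_force: 30.0
time: 14.88
tcp_pos: [0.5925, 0.0613, 0.1001]
ee_rot: [0.697, 0.718, -0.0, 0.0]
wrist_force: [0.0, 0.6, -1.2]
grip_width: 0.443
grasp_force: 0.0
time: 15.75
tcp_pos: [0.5919, 0.0612, 0.1793]
ee_rot: [0.697, 0.717, -0.001, -0.0]
wrist_force: [-0.3, 0.1, -0.2]
grip_width: 0.461
grasp_force: 0.0
pos [0.5919 0.0612 0.1793] yaw 91.69 tilt [-0.0016 -0.0006] F [-0.3  0.1 -0.2] t 15.75 q [-0.76  0.28  0.73  1.69 -0.2   1.25  0.04]
ROW [1.981 0.242 0.585] [-0.016  0.005 -0.084]
```

Move over the button with fingers shut, and check the key and switch.

```bash
python3 -m pendant '0.5 0.06 0 0 0 0;1 0.12 0 0 0 0;1.5 0.2 0 0 0 0;1.98 0.24 0 0 0 0;1.98 0.24 0 0 0 0;1.98 0.24 0 0 0 0;1.98 0.24 0 0 0 0;1.98 0.24 0 0 0 0' 0 20
python3 - <<'E'
from h import *
np.set_printoptions(precision=4,suppress=True)
go(.601,.1606,.085,91.7)
c=env.camera("scene"); P=cloud(c); hsv=cv2.cvtColor(c["frame"],cv2.COLOR_RGB2HSV).astype(int)
red=((hsv[...,0]<8)|(hsv[...,0]>172))&(hsv[...,1]>130)&(np.hypot(P[...,0]-.5925,P[...,1]-.061)<.035)&(P[...,2]>.085)
t=P[red&(P[...,2]>.116)]; print(len(t),P[red].max(0),t.mean(0),cv2.minAreaRect((t[:,:2]*1000).astype(np.float32)))
cv2.imwrite("pics/on.png",cv2.resize(c["frame"][170:270,270:400,::-1],None,fx=6,fy=6,interpolation=cv2.INTER_CUBIC))
E
```

```text
time: 16.75
tcp_pos: [0.6017, 0.1595, 0.1805]
ee_rot: [0.697, 0.717, 0.0, 0.0]
wrist_force: [-1.0, 0.5, 0.2]
grip_width: 0.003
grasp_force: 0.0
pos [0.6017 0.1595 0.1805] yaw 91.6 tilt [0.0002 0.    ] F [-1.   0.5  0.2] t 16.75 q [-0.86  0.34  0.69  1.62 -0.22  1.26 -0.1 ]
ROW [ 0.023 -0.013  1.909] [ 0.002 -0.    -0.017]
70 [0.601  0.0787 0.125 ] [0.5953 0.0609 0.1206] ((594.2645263671875, 60.71105194091797), (10.040708541870117, 35.935062408447266), 6.16759729385376)
```

View pics/on.png

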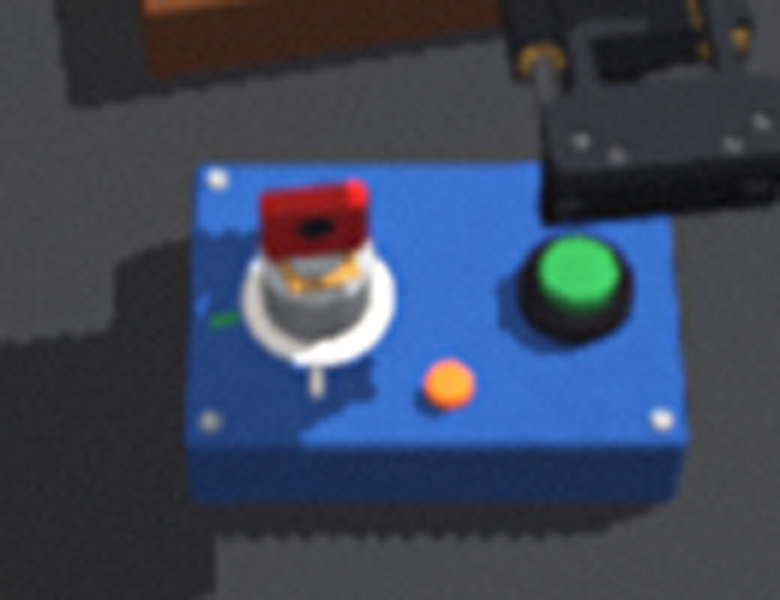

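The red key stands upright and home at (315,225), turned on; the button at (578,270) is up. I press it now.

```bash
python3 -m pendant '0.023 -0.013 0.5 0 0 0;0.023 -0.013 1 0 0 0;0.023 -0.013 1.5 0 0 0;0.023 -0.013 1.8 0 0 0;0.023 -0.013 1.88 0 0 0;0.023 -0.013 1.88 0 0 0;0.023 -0.013 1.93 0 0 0;0.023 -0.013 1.98 0 0 0;0.023 -0.013 2.03 0 0 0;0.023 -0.013 2.06 0 0 0;0.023 -0.013 2.06 0 0 0;0.023 -0.013 2.06 0 0 0' && python3 -c "
from h import *
go(.601,.1606,.077,91.7)"
```

```text
time: 18.3
tcp_pos: [0.6016, 0.1619, 0.0778]
ee_rot: [0.697, 0.717, 0.001, 0.0]
wrist_force: [2.1, 0.1, 5.3]
grip_width: 0.008
grasp_force: 2.3
pos [0.6016 0.1619 0.0778] yaw 91.69 tilt [0.0016 0.0005] F [2.1 0.1 5.3] t 18.3 q [-0.82  0.44  0.65  1.72 -0.3   1.08 -0.05]
ROW [-0.025 -0.012  0.017] [ 0.015 -0.004 -0.001]
```

```bash
python3 -m pendant '0 0 0.02 0 0 0;0 0 0.04 0 0 0;0 0 0.04 0 0 0;0 0 0.04 0 0 0' && python3 -m pendant '0 0 -0.3 0 0 0;0 0 -1 0 0 0;0 0 -1.8 0 0 0;0 0 -2.2 0 0 0;0 0 -2.2 0 0 0;0 0 -2.2 0 0 0;0 0 -2.2 0 0 0'
python3 - <<'E'
from h import *
np.set_printoptions(precision=4,suppress=True)
for n in("top","scene"):
    c=env.camera(n); P=cloud(c); hsv=cv2.cvtColor(c["frame"],cv2.COLOR_RGB2HSV).astype(int)
    near=lambda x,y,r:np.hypot(P[...,0]-x,P[...,1]-y)<r
    red=((hsv[...,0]<8)|(hsv[...,0]>172))&(hsv[...,1]>130)&near(.5925,.061,.035)&(P[...,2]>.085)
    g=near(.601,.16,.03)&(hsv[...,0]>40)&(hsv[...,0]<80)&(hsv[...,1]>100)
    for m in(red&(P[...,2]>.116),g):
        t=P[m]
        if len(t): print(n,len(t),np.median(t,0),cv2.minAreaRect((t[:,:2]*1000).astype(np.float32)))
E
```

```text
time: 18.8
tcp_pos: [0.6016, 0.1619, 0.0773]
ee_rot: [0.697, 0.717, 0.001, 0.0]
wrist_force: [-2.3, -0.1, 14.8]
grip_width: 0.007
grasp_force: 7.0
time: 19.68
tcp_pos: [0.5998, 0.1616, 0.1835]
ee_rot: [0.697, 0.718, -0.001, -0.001]
wrist_force: [-0.3, -1.0, -0.9]
grip_width: 0.005
grasp_force: 0.0
top 55 [0.5917 0.0599 0.1212] ((591.9238891601562, 58.79974365234375), (11.210352897644043, 36.878902435302734), 3.491215467453003)
top 4 [0.5911 0.1558 0.0703] ((591.3587646484375, 155.62623596191406), (8.871118545532227, 0.5856155753135681), 1.193780541419983)
scene 73 [0.5956 0.0608 0.1202] ((594.7513427734375, 60.83253860473633), (8.701395034790039, 35.69382095336914), 2.1251187324523926)
scene 148 [0.6035 0.16   0.0704] ((600.7623291015625, 161.23985290527344), (32.450347900390625, 30.362459182739258), 79.4888687133789)
```

Force rose sharply to 14.8 N, so the button bottomed out. It is up again (~71 mm), and the key is still home and on. Handing in.

```bash
python3 -c "
from rig import env
print(env.sign_off())"
```

```text
the job is handed in; nothing more can be done
None
```

I pushed the red key fully home, turned it clockwise to its stop, then pressed the green button fully down; it has sprung back, the key is still in the switch turned on, and the job is handed in, with no verdict returned.

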